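# Lock the sample rack into the tube mixer

## Robot

A 6-joint arm with a two-finger parallel gripper is mounted at the origin on the work surface. World frame = base frame: x ahead of the robot, y to its left, z up, the work surface at z = 0. Lengths are in m, angles in degrees, forces in N, time in s.
With the tool pointing down it reaches from about 0.35 to 0.875 m from the base axis. Payload 4.2 kg.
Tool frame: the origin (TCP) lies on the centre line of the jaws, within the pads' length; the fingertips stand 19 mm ahead of it and the grasp point (between the pads) is the TCP; x points along the fingers, y is the direction in which the jaws open and shut, and the axes are right-handed (so a half turn about x gives the same grasp; the last joint's range is limited). The gripper opens to 87 mm and grips with 3 to 60 N. Pads are 19 mm wide; open, the fingers measure 117 mm over their backs; the gripper's body (75 mm by 190 mm) begins 51 mm behind the grasp point.
Start: joints at [81.795, 22.042, 0.453, 0, -68.411, -14.817], TCP at [0.244, 0.575, 0.242] pointing down, gripper open.
Joint ranges: [-179.83, 179.83], [-69.29, 118.12], [-61.27, 80.66], [-181.25, 117.63], [-171.15, -9.14], [-177.46, 177.46]. Speed limits (degrees/s): [159.86, 159.86, 180, 180, 180, 180].

## Interface

Orientations are given as a 3x3 rotation matrix whose columns are the frame's x, y, z axes.
In Python, from station import r, viewer, job, spotter gives the robot as it stands.
- The arm moves only by the tool play_rows, never from a script. Its argument "commands" is a list of rows, each an object of numbers: "fingers": the gripper command: -1 is fully open, 1 is shut, values between are in proportion; "tx", "ty", "tz": the shift along the tool's x, y, z normalised to -1 to 1, where 1 is 750 mm; "ax", "ay", "az": the turn, a rotation vector about the tool's x, y, z normalised to -1 to 1, where 1 is pi rad. In form: [{"fingers": .., "tx": .., "ty": .., "tz": .., "ax": .., "ay": .., "az": ..}, ...]. A call has 1 to 5 rows; each row is the pose to reach, as a shift and turn from the pose commanded when the call began, along the tool's axes at that moment, turning the shorter way round; what a row does not reach only later rows make up. A row lasts 1/12 s, in which the tool goes at most 41.7 mm and 7.16 degrees, less where a joint would pass 70% of its speed; a pose out of reach is approached as far as the arm can. A call with a number of a shift or a turn outside -1 to 1 is refused whole. A call with a gripper value outside its range is refused whole. The fingers move at their own pace and stop on an object; the grip force is fixed at half the most. Time passes only in rows, so rows that repeat a pose let the fingers close. It gives the time, the measured TCP pose, the force and the opening at its end, in the units of the state.
- r.sense(): the state, without advancing time (a new reading comes with each control period).
- viewer.capture(name): name is "side" or "top" or "wrist"; returns a dict with "image" (480x640x3 uint8, red, green, blue), "fx", "fy", "cx", "cy" (pixels), "R" (3x3) and "t" (3): a world point X has camera coordinates R X + t; the wrist camera has in their place "mount" (4x4, takes a point from camera to tool coordinates, whose origin is the TCP and whose axes are the tool frame's). Camera axes: x right, y down, z forward; pixel columns grow to the right and rows downward; lengths in m; the calibration is good to about 2 mm. A picture is of the moment at which its call begins: read the wrist's pose just before it. There is no depth.
- job.finish_job(): hands the job in, once; it reports no verdict.
Trained networks look in a picture, given as the dict that the camera call returned (one of the last four; its "shot" number tells which), for a name from the list of things; names that differ only in an ending like _2 or _b are one class to them, and where a whole thing is asked for, a point or a joint stands for the part that bears it (a point fixed in the world has none). Each returns a list of dicts, best first, with "score" (0 to 1); they miss things now and then, are a little off and sometimes report something else, mostly with a low value. They report only what shows in the picture. A call takes as long as a camera call. They do not tell look-alikes from the thing itself.
- spotter.find_in(name, picture): "uv" ([column, row] in pixels, amid what is visible of it).
- spotter.silhouettes(name, picture): "region" (480x640 bool, what is visible of it) and "uv" ([column, row] in pixels, amid what is visible of it).
The state is a dict: "time_s": time; "joints": joint angles; "joint_velocities": joint speeds; "effort": joint torques, N m; "tcp_pos": TCP position; "ee_rot": TCP orientation; "wrist_force": force on the tool from outside, world axes, zero at the start; "moment": the same for the moment, N m; "gripper_width": opening from 0.0 (shut) to 1.0 (fully open).
Only numpy, scipy, OpenCV 4.12 (cv2) and the standard library are available. Lean on these libraries where they do the work, as an engineer would, in place of code of your own. Each camera call takes 0.05 s, during which the arm holds its last target. There are 200 camera calls.

## Task

Make the rack of blood tubes safe for mixing: with the fingers, push the steel hold-down strap round by its blue tab until it is fully home over the tube caps, then push the red cam lever all the way down over the strap's end. Do not press the lever down before the strap is home, and pick nothing up: the rack stays seated in its cradle and everything else on the bench stays where it is.

Things in the scene. Friction and masses are not known exactly. Their poses are not given: they have to be found in the camera images.
- mixer: tube mixer fixed to the bench: cream housing 190 (x) x 290 (y) x 42 mm on a bench at height 0, grey platform on top at height 50 mm, carrying the cradle, pivot post and latch column. Origin: centre of its underside. Its x axis points away from the side with the control panel (roughly away from the robot), y along its length from the latch column towards the pivot post, z up.
- strap_pivot (a point): the strap's upright hinge axis, on top of the steel post at the mixer's +y end; mixer frame (0, 108, 139) mm, at the mid-height of the strap bar
- strap (a joint): angle of the steel hold-down strap (rad), a level bar 24 mm wide, 6 mm thick and 200 mm long from the pivot, underside rubber-padded. 0 = fully home against its stop: lying along the mixer's -y, over the tube caps, its end on the ledge beside the latch column. It grows as the strap swings open towards the mixer's -x (at 1.57 it points along -x), stop at 1.7. It turns stiffly (0.1 N m, about 1 N at the tab) and stays where it is left.
- strap_tab (a point): centre of the blue upright tab that stands on the strap 100 mm from the pivot axis, to push against from the side: 32 mm along the strap, 5 mm thick across it, from 142 to 172 mm above the bench. This point is 157 mm above the bench. Pushing its open side (the side facing the mixer's +y when the strap points along -x, facing -x when it is home) swings the strap home. The tube caps under the strap reach 124 mm above the bench.
- lever_hinge (a point): level hinge axis (along the mixer's y) of the red cam lever, in the head of the aluminium latch column; mixer frame (26, -100, 160) mm. The column's cheeks reach 172 mm above the bench.
- lever (a joint): angle of the red cam lever (rad), a bar 20 mm wide ending in a 14 mm thick crossbar 24 mm wide. 0 = raised, pointing 50 degrees above level towards the mixer's -x; grows as it is pushed over and down; 0.87 = fully down, level, at its stop, lying across the strap's end. It turns stiffly (0.12 N m, about 1.5 N at the tip) and stays where it is left. The tip moves in an arc, towards -x as it goes down, so the push should follow it.
- lever_tip (a point): centre of the crossbar at the lever's tip (radius 7 mm), 85 mm from the hinge axis and 4 mm above the line through it (offset upwards when the lever is level): when fully down it is at mixer frame (-59, -100, 164) mm
- rack: loose white rack 60 x 146 mm, 0.3 kg, with 12 capped tubes (caps purple and blue, tops 74 mm above the rack's underside), standing in the mixer's cradle between 10 mm lips. Origin: centre of its underside, 50 mm above the bench. Same axes as the mixer.
- reagent: loose bystander: amber reagent bottle, 40 mm across, 85 mm tall. Origin: centre of its underside
- control_jar: loose bystander: white jar with blue cap, 46 mm across, 55 mm tall. Origin: centre of its underside
- beaker: loose bystander: clear plastic cup, 60 mm across, 70 mm tall. Origin: centre of its underside
- timer: loose bystander: flat white bench timer 55 x 65 x 20 mm. Origin: centre of its underside
- tipbox: loose bystander: blue box of pipette tips with clear lid, 85 x 120 x 64 mm. Origin: centre of its underside
- spare_tube: loose bystander: capped sample tube lying flat, 78 mm long, 16 mm high, purple cap towards its +x. Origin: on the bench under its middle
Things that resemble listed ones, but are neither listed nor needed, are in the scene too. What is shaped like the rack but orange is not meant.

How it is judged (in metres and radians):
On the way, in this order (a step that is already met when the one before it is completed fails the run):
1. the strap is swung home (within 0.06 rad of its stop) while the cam lever is still raised (value of joint strap below 0.06 rad and value of joint lever below 0.4 rad), for 0.2 s.
2. the cam lever is pushed fully down (past 0.79 of 0.87 rad) over the strap, which stays home (value of joint lever above 0.79 rad and value of joint strap below 0.06 rad), for 0.2 s.
At the end, for the whole second after the job is handed in: The strap is within 0.06 rad of its home stop, the lever is past 0.79 rad (its stop is at 0.87), the rack is seated upright within 10 mm of where it stood and at rest, and each bystander is within 30 mm of where it stood, the bottle, jar and cup upright (within 0.3 rad) (all of step 2 and distance of rack from where it was at the start of the episode below 0.01 m and angle between rack's own z axis and vertical below 0.1 rad and linear speed of rack below 0.02 m/s and distance of each of reagent, control_jar, beaker, timer, tipbox, spare_tube from where it was at the start of the episode below 0.03 m and angle between each of reagent, control_jar, beaker's own z axis and vertical below 0.3 rad); the robot touches nothing.
It fails at once if the cam lever is pushed down while the strap is not home (value of joint lever above 0.4 rad and value of joint strap above 0.1 rad).
It fails at once if the rack is lifted or pulled out of its cradle (moved over 10 mm) (distance of rack from where it was at the start of the episode above 0.01 m).
It fails at once if a bystander is picked up or pushed aside (moved over 30 mm) (distance of any of reagent, control_jar, beaker, timer, tipbox, spare_tube from where it was at the start of the episode above 0.03 m).
It fails at once if the bottle, jar or cup is knocked over (tilted over 0.3 rad) (angle between any of reagent, control_jar, beaker's own z axis and vertical above 0.3 rad).
It also fails if it takes over 45 s, if anything falls off the work surface, if the arm or the gripper's body presses on something with over 40 N, if the wrist force passes 120 N, or if a joint passes its speed limit or range.

## Working session

There is one attempt and no reset: what is moved stays moved. The work goes in short steps, Python scripts to look and compute and a tool call to move; the robot and the scene stay as the last step left them, time stands still between calls to the robot, and variables do not carry over. Pictures are saved under pics/ and viewed, about 8 in all and at most 12, crops included, and the job is handed in when it is done.

Besides the shell and the picture viewer there is one more tool, called after "Call:" by a JSON object that holds its "name" and its "arguments", one argument or row to a line. play_rows: Moves the arm, as the interface text tells. Its arguments: {"type":"object","properties":{"commands":{"type":"array"}},"required":["commands"]}

```bash
ls; mkdir -p pics
cat > h.py <<'E'
import numpy as np,cv2
from station import r,viewer,job,spotter
def cap(n,f):
    p=viewer.capture(n); cv2.imwrite('pics/'+f,p['image'][:,:,::-1]); return p
def onz(p,uv,z):
    d=np.array([(uv[0]-p['cx'])/p['fx'],(uv[1]-p['cy'])/p['fy'],1.]); R=np.array(p['R']);t=np.array(p['t'])
    c=-R.T@t; w=R.T@d; return c+w*(z-c[2])/w[2]
def proj(p,X):
    c=np.array(p['R'])@np.array(X)+np.array(p['t']); return np.array([p['fx']*c[0]/c[2]+p['cx'],p['fy']*c[1]/c[2]+p['cy']])
E
python3 - <<'E'
from h import *
s=r.sense(); print(s['time_s'],s['tcp_pos'],np.round(s['ee_rot'],3).tolist(),s['wrist_force'],s['gripper_width'])
for c in ['top','side']:
    p=cap(c,c+'1.png'); print(c,'cam at',-np.array(p['R']).T@p['t'])
    for n,z in [('mixer',.05),('strap_tab',.157),('lever_tip',.2),('lever_hinge',.16),('strap',.139),('strap_pivot',.139),('rack',.12),('reagent',.04),('control_jar',.03),('beaker',.03),('timer',.02),('tipbox',.06),('spare_tube',.01)]:
        try:
            for d in spotter.find_in(n,p)[:2]: print(n,round(d['score'],2),np.round(d['uv']),np.round(onz(p,d['uv'],z),3))
        except Exception as e: print(n,e)
E
```

```text
pics
0.0 [0.24420443 0.57472473 0.24048492] [[-0.001, -0.391, -0.92], [-0.002, -0.92, 0.391], [-1.0, 0.002, -0.0]] [-0.21500914 -0.0299172   1.50832954] 1.0036015298837182
top cam at [0.37520186 0.02531999 1.16166078]
mixer 0.85 [318. 252.] [0.548 0.019 0.05 ]
mixer 0.65 [232. 214.] [0.638 0.207 0.05 ]
strap_tab 0.55 [279. 272.] [0.493 0.095 0.157]
lever_tip 0.64 [376. 232.] [ 0.56  -0.093  0.2  ]
lever_hinge 0.71 [317. 254.] [0.527 0.021 0.16 ]
strap 0.82 [274. 273.] [0.494 0.107 0.139]
strap 0.74 [376. 231.] [ 0.574 -0.1    0.139]
strap_pivot 0.83 [318. 250.] [0.539 0.019 0.139]
rack 0.92 [322. 237.] [0.567 0.009 0.12 ]
rack 0.81 [424. 359.] [ 0.316 -0.187  0.12 ]
reagent 0.72 [270. 302.] [0.442 0.124 0.04 ]
reagent 0.16 [277. 272.] [0.508 0.108 0.04 ]
control_jar 0.78 [366. 313.] [ 0.412 -0.084  0.03 ]
beaker 0.71 [232. 213.] [0.644 0.208 0.03 ]
timer 0.69 [224. 258.] [0.543 0.229 0.02 ]
timer 0.19 [280. 272.] [0.509 0.104 0.02 ]
tipbox 0.65 [432. 245.] [ 0.556 -0.231  0.06 ]
spare_tube 0.53 [314. 304.] [0.436 0.029 0.01 ]
side cam at [ 0.00673493 -0.58345679  0.83003   ]
mixer 0.
[... 189 characters left out ...]
_hinge 0.65 [345. 305.] [ 0.47  -0.105  0.16 ]
lever_hinge 0.65 [300. 220.] [0.553 0.113 0.16 ]
strap 0.64 [275. 240.] [0.496 0.115 0.139]
strap_pivot 0.67 [343. 304.] [ 0.483 -0.086  0.139]
strap_pivot 0.39 [309. 370.] [ 0.357 -0.155  0.139]
rack 0.92 [199. 263.] [0.365 0.168 0.12 ]
rack 0.57 [348. 274.] [ 0.552 -0.023  0.12 ]
reagent 0.55 [247. 295.] [0.428 0.117 0.04 ]
control_jar 0.67 [305. 370.] [ 0.407 -0.083  0.03 ]
control_jar 0.61 [247. 296.] [0.432 0.124 0.03 ]
beaker 0.96 [300. 222.] [0.654 0.242 0.03 ]
beaker 0.39 [343. 306.] [ 0.555 -0.012  0.03 ]
timer 0.7 [261. 247.] [0.544 0.236 0.02 ]
tipbox 0.59 [276. 241.] [0.553 0.191 0.06 ]
spare_tube 0.89 [279. 332.] [0.435 0.027 0.01 ]
```

```bash
cd pics; python3 -c "
import cv2
a=cv2.imread('top1.png')[170:400,170:480];cv2.imwrite('t1c.png',cv2.resize(a,None,fx=2.58,fy=2.58,interpolation=2))
a=cv2.imread('side1.png')[150:420,170:480];cv2.imwrite('s1c.png',cv2.resize(a,None,fx=2.2,fy=2.2,interpolation=2))"
```

```text
(no output)
```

View pics/t1c.png

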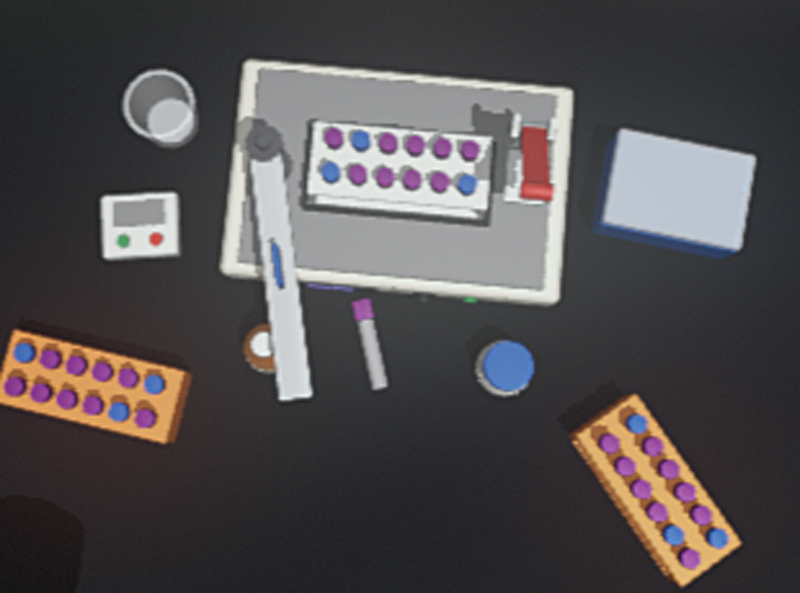

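View pics/s1c.png

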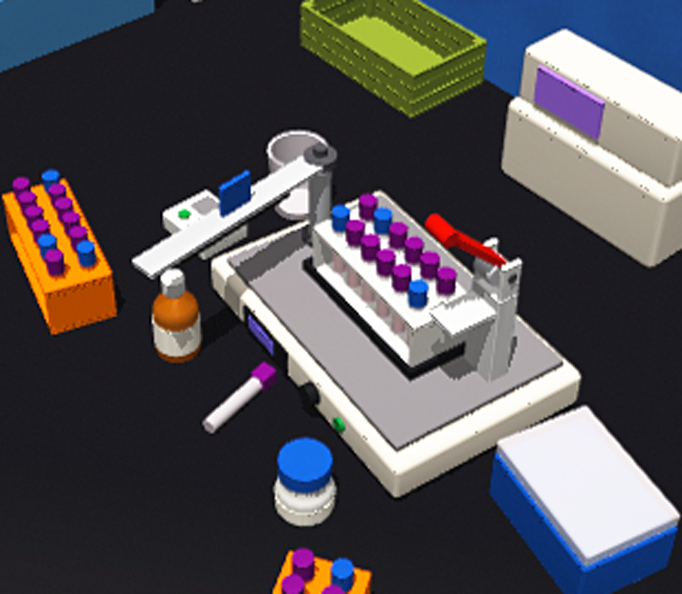

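The top crop (scale 2.58, offset 170,170) shows the mixer with housing corners at (245,60), (573,88), (556,303) and (222,272). The pivot is at (264,140), the tab at (278,263), the strap end at (294,398) and the red lever's crossbar at (537,190). The side crop confirms that the strap is open, the lever is raised, and the bottle stands under the strap.

Run:
```python
from h import *
from scipy.optimize import least_squares
p=viewer.capture('top'); f=lambda u:np.array(u)/2.58+170
C={(95,145):(245,60),(95,-145):(573,88),(-95,-145):(556,303),(-95,145):(222,272)}
def M(x,X): c,s=np.cos(x[2]),np.sin(x[2]); X=np.array(X)/1000.; return np.array([x[0]+c*X[0]-s*X[1],x[1]+s*X[0]+c*X[1],X[2]])
res=lambda x:np.concatenate([proj(p,M(x,(*k,42)))-f(v) for k,v in C.items()]+[proj(p,M(x,(0,108,142)))-f((264,140))])
o=least_squares(res,[.55,.02,0]); x=o.x; print(x,np.degrees(x[2]),np.round(o.fun,1))
print('piv',M(x,(0,108,139)),'tip',M(x,(26-85*np.cos(np.radians(50))-4*np.sin(np.radians(50))*-1,-100,160+85*np.sin(np.radians(50))+4*np.cos(np.radians(50)))))
e=onz(p,f((294,398)),.142); pv=M(x,(0,108,139)); tb=onz(p,f((278,263)),.157)
print('end',e,np.linalg.norm((e-pv)[:2]),'tab',tb,np.linalg.norm((tb-pv)[:2]))
for q in (e,tb):
    d=q-pv; a=np.arctan2(d[1],d[0])-x[2]; print('strap angle',-np.pi/2-a, (-np.pi/2-a)%(2*np.pi))
tip=onz(p,f((537,190)),.228);print('tip seen',tip)
np.save('mix.npy',x)
```

```text
[ 0.57729929  0.00213704 -0.11801327] -6.761662408750184 [-0.6 -1.5  0.6 -0.4  1.2  0.4 -1.3  0.1  0.1  1.1]
piv [0.59001515 0.10938584 0.139     ] tip [ 0.54013043 -0.09415649  0.22768493]
end [0.39131869 0.08865772 0.142     ] 0.1997747220963114 tab [0.49315786 0.09854589 0.157     ] 0.09746199285537689
strap angle 1.3488384969501852 1.3488384969501852
strap angle 1.3413300612677603 1.3413300612677603
tip seen [ 0.53288725 -0.09270137  0.228     ]
```

```bash
cat >> h.py <<'E'
from scipy.spatial.transform import Rotation as Ro
x=np.load('mix.npy') 
def W(X): c,s=np.cos(x[2]),np.sin(x[2]); return np.array([x[0]+c*X[0]-s*X[1],x[1]+s*X[0]+c*X[1],X[2]])
def Rdown(yaw): # yaw of tool y in world
    c,s=np.cos(yaw),np.sin(yaw); X=np.array([0,0,-1.]);Y=np.array([c,s,0]); return np.c_[X,Y,np.cross(X,Y)]
def swing(th,off,rad=.1,z=.172): # TCP pose at strap angle th, off = distance from strap centreline to TCP
    X=np.array([0,.108])+rad*np.array([-np.sin(th),-np.cos(th)])+off*np.array([-np.cos(th),np.sin(th)])
    return W([*X,z]),Rdown(x[2]-th)
def rows(poses,p0=None,R0=None):
    s=r.sense(); p0=np.array(s['tcp_pos']) if p0 is None else p0; R0=np.array(s['ee_rot']) if R0 is None else R0
    for p,R in poses:
        v=np.r_[R0.T@(p-p0)/.75, Ro.from_matrix(R0.T@R).as_rotvec()/np.pi]; print(np.round(v,3).tolist())
def st():
    s=r.sense(); print(round(s['time_s'],2),np.round(s['tcp_pos'],4),'F',np.round(s['wrist_force'],1),'g',round(s['gripper_width'],2)); return s
E
python3 - <<'E'
from h import *
p,R=swing(1.345,.05,z=.25); print(p,R.tolist()); rows([(p,R)])
E
```

```text
[0.48521673 0.14833825 0.25      ] [[0.0, 0.10757448672376421, -0.9941970276590645], [0.0, -0.9941970276590645, -0.10757448672376421], [-1.0, 0.0, -0.0]]
[-0.011, 0.398, -0.518, -0.162, 0.0, -0.0]
```

Call:
{"name": "play_rows", "arguments": {
  "commands": [
    {"fingers": 1,"tx": -0.011,"ty": 0.398,"tz": -0.518,"ax": -0.162,"ay": 0,"az": 0},
    {"fingers": 1,"tx": -0.011,"ty": 0.398,"tz": -0.518,"ax": -0.162,"ay": 0,"az": 0},
    {"fingers": 1,"tx": -0.011,"ty": 0.398,"tz": -0.518,"ax": -0.162,"ay": 0,"az": 0},
    {"fingers": 1,"tx": -0.011,"ty": 0.398,"tz": -0.518,"ax": -0.162,"ay": 0,"az": 0},
    {"fingers": 1,"tx": -0.011,"ty": 0.398,"tz": -0.518,"ax": -0.162,"ay": 0,"az": 0}
  ]
}}

```text
time_s: 1.87
tcp_pos: [0.3472, 0.3922, 0.2453]
ee_rot: [[0.0, 0.112, -0.994], [0.0, -0.994, -0.112], [-1.0, -0.0, -0.0]]
wrist_force: [1.4, 0.3, 0.1]
gripper_width: 0.709
```

```bash
python3 -c "
from h import *
st();rows([swing(1.345,.05,z=.25)])"
```

```text
1.87 [0.3472 0.3922 0.2453] F [1.4 0.3 0.1] g 0.71
[-0.006, 0.344, -0.146, 0.001, -0.0, 0.0]
```

Call:
{"name": "play_rows", "arguments": {
  "commands": [
    {"fingers": 1,"tx": -0.006,"ty": 0.344,"tz": -0.146,"ax": 0,"ay": 0,"az": 0},
    {"fingers": 1,"tx": -0.006,"ty": 0.344,"tz": -0.146,"ax": 0,"ay": 0,"az": 0},
    {"fingers": 1,"tx": -0.006,"ty": 0.344,"tz": -0.146,"ax": 0,"ay": 0,"az": 0},
    {"fingers": 1,"tx": -0.006,"ty": 0.344,"tz": -0.146,"ax": 0,"ay": 0,"az": 0},
    {"fingers": 1,"tx": -0.006,"ty": 0.344,"tz": -0.146,"ax": 0,"ay": 0,"az": 0}
  ]
}}

```text
time_s: 2.28
tcp_pos: [0.4487, 0.2101, 0.2489]
ee_rot: [[0.001, 0.108, -0.994], [0.001, -0.994, -0.108], [-1.0, -0.001, -0.001]]
wrist_force: [0.9, 1.1, -0.4]
gripper_width: 0.326
```

```bash
python3 -c "
from h import *
st();rows([swing(1.345,.05,z=.25),swing(1.345,.05,z=.172)])"
```

```text
2.28 [0.4487 0.2101 0.2489] F [ 0.9  1.1 -0.4] g 0.33
[-0.001, 0.087, -0.04, -0.0, -0.0, 0.0]
[0.103, 0.087, -0.039, -0.0, -0.0, 0.0]
```

Call:
{"name": "play_rows", "arguments": {
  "commands": [
    {"fingers": 1,"tx": -0.001,"ty": 0.087,"tz": -0.04,"ax": 0,"ay": 0,"az": 0},
    {"fingers": 1,"tx": -0.001,"ty": 0.087,"tz": -0.04,"ax": 0,"ay": 0,"az": 0},
    {"fingers": 1,"tx": -0.001,"ty": 0.087,"tz": -0.04,"ax": 0,"ay": 0,"az": 0},
    {"fingers": 1,"tx": 0.05,"ty": 0.087,"tz": -0.04,"ax": 0,"ay": 0,"az": 0},
    {"fingers": 1,"tx": 0.103,"ty": 0.087,"tz": -0.04,"ax": 0,"ay": 0,"az": 0}
  ]
}}

```text
time_s: 2.7
tcp_pos: [0.487, 0.1508, 0.173]
ee_rot: [[0.007, 0.106, -0.994], [0.005, -0.994, -0.106], [-1.0, -0.004, -0.008]]
wrist_force: [0.6, 0.7, -1.4]
gripper_width: 0.023
```

```bash
python3 -c "
from h import *
st();rows([swing(1.345,.05)]+[swing(1.345,o) for o in (.04,.03,.02)])
a=cap('side','s2.png')['image'][130:400,170:500];b=cap('top','t2.png')['image'][170:400,170:480]
cv2.imwrite('pics/c2.png',np.hstack([cv2.resize(q,(400,400)) for q in (a,b)])[:,:,::-1])"
```

```text
2.7 [0.487  0.1508 0.173 ] F [ 0.6  0.7 -1.4] g 0.02
[0.001, 0.003, 0.003, -0.001, -0.002, 0.001]
[0.001, 0.016, 0.003, -0.001, -0.002, 0.001]
[0.001, 0.03, 0.003, -0.001, -0.002, 0.001]
[0.001, 0.043, 0.003, -0.001, -0.002, 0.001]
```

View pics/c2.png

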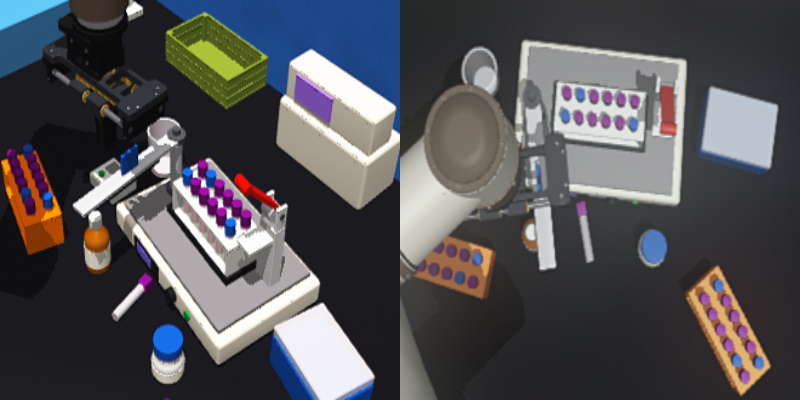

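The fingers are shut and stand on the open side of the tab, with nothing near them. Next I start the swing.

```bash
python3 -c "
from h import *
rows([swing(1.345,.03),swing(1.345,.02)]+[swing(t,.0175) for t in (1.27,1.18,1.09)])"
```

```text
[-0.008, 0.027, -0.006, -0.001, 0.004, -0.002]
[-0.008, 0.04, -0.006, -0.001, 0.004, -0.002]
[-0.008, 0.054, -0.004, -0.025, 0.004, -0.001]
[-0.008, 0.066, -0.004, -0.053, 0.004, -0.001]
[-0.008, 0.078, -0.004, -0.082, 0.004, -0.001]
```

Call:
{"name": "play_rows", "arguments": {
  "commands": [
    {"fingers": 1,"tx": -0.008,"ty": 0.027,"tz": -0.006,"ax": 0,"ay": 0.004,"az": -0.002},
    {"fingers": 1,"tx": -0.008,"ty": 0.04,"tz": -0.006,"ax": 0,"ay": 0.004,"az": -0.002},
    {"fingers": 1,"tx": -0.008,"ty": 0.054,"tz": -0.004,"ax": -0.025,"ay": 0.004,"az": -0.001},
    {"fingers": 1,"tx": -0.008,"ty": 0.066,"tz": -0.004,"ax": -0.053,"ay": 0.004,"az": -0.001},
    {"fingers": 1,"tx": -0.008,"ty": 0.078,"tz": -0.004,"ax": -0.082,"ay": 0.004,"az": -0.001}
  ]
}}

```text
time_s: 3.22
tcp_pos: [0.4954, 0.0929, 0.1795]
ee_rot: [[0.015, 0.361, -0.932], [0.008, -0.932, -0.361], [-1.0, -0.002, -0.017]]
wrist_force: [0.2, 1.4, -0.7]
gripper_width: 0.005
```

```bash
python3 -c "
from h import *
st();print(swing(1.09,.0175));rows([swing(t,.0175) for t in (1.09,1.0,.9,.8,.7,.6)])"
```

```text
3.22 [0.4954 0.0929 0.1795] F [ 0.2  1.4 -0.7] g 0.01
(array([0.49031352, 0.09025907, 0.172     ]), array([[ 0.        ,  0.35487752, -0.9349128 ],
       [ 0.        , -0.9349128 , -0.35487752],
       [-1.        ,  0.        , -0.        ]]))
[0.01, 0.001, 0.008, 0.002, -0.006, 0.001]
[0.01, 0.013, 0.009, -0.026, -0.006, 0.0]
[0.01, 0.027, 0.01, -0.058, -0.006, 0.0]
[0.01, 0.04, 0.009, -0.09, -0.006, -0.0]
[0.01, 0.053, 0.007, -0.122, -0.006, -0.0]
[0.01, 0.066, 0.003, -0.154, -0.006, -0.001]
```

Call:
{"name": "play_rows", "arguments": {
  "commands": [
    {"fingers": 1,"tx": 0,"ty": 0,"tz": 0,"ax": 0,"ay": 0,"az": 0},
    {"fingers": 1,"tx": 0,"ty": 0,"tz": 0,"ax": 0,"ay": 0,"az": 0}
  ]
}}

```text
time_s: 3.38
tcp_pos: [0.4948, 0.0927, 0.1787]
ee_rot: [[0.014, 0.354, -0.935], [0.007, -0.935, -0.354], [-1.0, -0.002, -0.015]]
wrist_force: [-0.0, 0.5, 0.5]
gripper_width: 0.008
```

```bash
python3 -c "
from h import *
st();rows([swing(t,.0175) for t in (1.09,1.0,.9,.8,.7,.6)])"
```

```text
3.38 [0.4948 0.0927 0.1787] F [-0.   0.5  0.5] g 0.01
[0.009, 0.001, 0.007, -0.0, -0.005, 0.0]
[0.009, 0.013, 0.008, -0.029, -0.005, 0.0]
[0.009, 0.026, 0.009, -0.061, -0.005, 0.0]
[0.009, 0.04, 0.008, -0.093, -0.005, -0.0]
[0.009, 0.053, 0.006, -0.124, -0.005, -0.0]
[0.009, 0.066, 0.002, -0.156, -0.005, -0.001]
```

Call:
{"name": "play_rows", "arguments": {
  "commands": [
    {"fingers": 1,"tx": 0.005,"ty": 0.013,"tz": 0.008,"ax": -0.029,"ay": -0.005,"az": 0},
    {"fingers": 1,"tx": 0.009,"ty": 0.026,"tz": 0.009,"ax": -0.061,"ay": -0.005,"az": 0},
    {"fingers": 1,"tx": 0.009,"ty": 0.04,"tz": 0.008,"ax": -0.093,"ay": -0.005,"az": 0},
    {"fingers": 1,"tx": 0.009,"ty": 0.053,"tz": 0.006,"ax": -0.124,"ay": -0.005,"az": 0},
    {"fingers": 1,"tx": 0.009,"ty": 0.066,"tz": 0.002,"ax": -0.156,"ay": -0.005,"az": 0}
  ]
}}

```text
time_s: 3.8
tcp_pos: [0.5105, 0.0461, 0.1709]
ee_rot: [[-0.001, 0.757, -0.654], [-0.003, -0.654, -0.757], [-1.0, 0.001, 0.003]]
wrist_force: [-1.5, 1.4, -0.4]
gripper_width: 0.005
```

Call:
{"name": "play_rows", "arguments": {
  "commands": [
    {"fingers": 1,"tx": 0,"ty": 0,"tz": 0,"ax": 0,"ay": 0,"az": 0},
    {"fingers": 1,"tx": 0,"ty": 0,"tz": 0,"ax": 0,"ay": 0,"az": 0}
  ]
}}

```text
time_s: 3.97
tcp_pos: [0.5108, 0.0461, 0.1708]
ee_rot: [[-0.001, 0.752, -0.659], [-0.003, -0.659, -0.752], [-1.0, 0.001, 0.002]]
wrist_force: [0.6, 0.0, -0.3]
gripper_width: 0.002
```

```bash
python3 -c "
from h import *
st();print(swing(.6,.0175)[0]);rows([swing(t,.0175) for t in (.6,.5,.4,.3,.2,.12)])
a=cap('side','s3.png')['image'][130:400,170:500];b=cap('top','t3.png')['image'][170:400,170:480]
cv2.imwrite('pics/c3.png',np.hstack([cv2.resize(q,(400,400)) for q in (a,b)])[:,:,::-1])"
```

```text
3.97 [0.5108 0.0461 0.1708] F [ 0.6  0.  -0.3] g 0.0
[0.51104668 0.04558749 0.172     ]
[-0.002, 0.001, 0.0, -0.001, 0.001, -0.0]
[-0.002, 0.014, 0.002, -0.032, 0.001, -0.0]
[-0.002, 0.028, 0.002, -0.064, 0.001, -0.0]
[-0.002, 0.041, 0.001, -0.096, 0.001, -0.0]
[-0.002, 0.054, -0.001, -0.128, 0.001, -0.0]
[-0.002, 0.065, -0.004, -0.153, 0.001, -0.0]
```

View pics/c3.png

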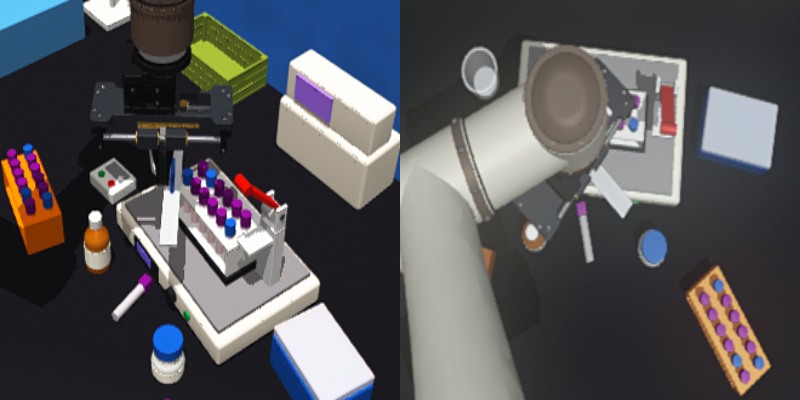

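The strap follows the fingers, the rack is in place and the lever is still raised. Continuing.

Call:
{"name": "play_rows", "arguments": {
  "commands": [
    {"fingers": 1,"tx": -0.002,"ty": 0.014,"tz": 0.002,"ax": -0.032,"ay": 0.001,"az": 0},
    {"fingers": 1,"tx": -0.002,"ty": 0.028,"tz": 0.002,"ax": -0.064,"ay": 0.001,"az": 0},
    {"fingers": 1,"tx": -0.002,"ty": 0.041,"tz": 0.001,"ax": -0.096,"ay": 0.001,"az": 0},
    {"fingers": 1,"tx": -0.002,"ty": 0.054,"tz": -0.001,"ax": -0.128,"ay": 0.001,"az": 0},
    {"fingers": 1,"tx": -0.002,"ty": 0.065,"tz": -0.004,"ax": -0.153,"ay": 0.001,"az": 0}
  ]
}}

```text
time_s: 4.48
tcp_pos: [0.549, 0.0162, 0.172]
ee_rot: [[-0.001, 0.973, -0.23], [-0.0, -0.23, -0.973], [-1.0, -0.001, 0.0]]
wrist_force: [-0.3, 0.9, 0.5]
gripper_width: 0.005
```

Call:
{"name": "play_rows", "arguments": {
  "commands": [
    {"fingers": 1,"tx": 0,"ty": 0,"tz": 0,"ax": 0,"ay": 0,"az": 0},
    {"fingers": 1,"tx": 0,"ty": 0,"tz": 0,"ax": 0,"ay": 0,"az": 0}
  ]
}}

```text
time_s: 4.65
tcp_pos: [0.5492, 0.0164, 0.1718]
ee_rot: [[0.0, 0.972, -0.236], [-0.0, -0.236, -0.972], [-1.0, 0.0, 0.0]]
wrist_force: [0.6, -0.9, -0.5]
gripper_width: 0.009
```

```bash
python3 -c "
from h import *
st();print(swing(.12,.0175)[0]);rows([swing(.12,.0175),swing(.08,.0175),swing(.04,.0175),swing(0,.0175),swing(0,.0135),swing(0,.01)])"
```

```text
4.65 [0.5492 0.0164 0.1718] F [ 0.6 -0.9 -0.5] g 0.01
[0.54943127 0.01633103 0.172     ]
[-0.0, 0.0, -0.0, -0.0, 0.0, -0.0]
[-0.0, 0.006, 0.001, -0.013, 0.0, -0.0]
[-0.0, 0.011, 0.001, -0.026, 0.0, -0.0]
[-0.0, 0.016, 0.002, -0.038, 0.0, -0.0]
[-0.0, 0.022, 0.001, -0.038, 0.0, -0.0]
[-0.0, 0.026, 0.001, -0.038, 0.0, -0.0]
```

Call:
{"name": "play_rows", "arguments": {
  "commands": [
    {"fingers": 1,"tx": 0,"ty": 0.006,"tz": 0.001,"ax": -0.013,"ay": 0,"az": 0},
    {"fingers": 1,"tx": 0,"ty": 0.011,"tz": 0.001,"ax": -0.026,"ay": 0,"az": 0},
    {"fingers": 1,"tx": 0,"ty": 0.014,"tz": 0.001,"ax": -0.038,"ay": 0,"az": 0},
    {"fingers": 1,"tx": 0,"ty": 0.016,"tz": 0.001,"ax": -0.038,"ay": 0,"az": 0},
    {"fingers": 1,"tx": 0,"ty": 0.016,"tz": 0.001,"ax": -0.038,"ay": 0,"az": 0}
  ]
}}

```text
time_s: 5.07
tcp_pos: [0.5602, 0.0127, 0.1718]
ee_rot: [[-0.001, 0.993, -0.118], [-0.0, -0.118, -0.993], [-1.0, -0.001, 0.0]]
wrist_force: [-1.0, -0.2, -0.3]
gripper_width: 0.006
```

Call:
{"name": "play_rows", "arguments": {
  "commands": [
    {"fingers": 1,"tx": 0,"ty": 0.002,"tz": 0,"ax": 0,"ay": 0,"az": 0},
    {"fingers": 1,"tx": 0,"ty": 0.002,"tz": 0,"ax": 0,"ay": 0,"az": 0}
  ]
}}

```text
time_s: 5.23
tcp_pos: [0.562, 0.0124, 0.1718]
ee_rot: [[-0.0, 0.993, -0.117], [-0.0, -0.117, -0.993], [-1.0, -0.0, 0.0]]
wrist_force: [-0.8, -0.4, 0.1]
gripper_width: 0.006
```

Call:
{"name": "play_rows", "arguments": {
  "commands": [
    {"fingers": 1,"tx": 0,"ty": 0.002,"tz": 0,"ax": 0,"ay": 0,"az": 0},
    {"fingers": 1,"tx": 0,"ty": 0.002,"tz": 0,"ax": 0,"ay": 0,"az": 0}
  ]
}}

```text
time_s: 5.4
tcp_pos: [0.5638, 0.0121, 0.1718]
ee_rot: [[0.0, 0.993, -0.116], [-0.0, -0.116, -0.993], [-1.0, 0.0, 0.0]]
wrist_force: [-0.9, -0.6, -0.5]
gripper_width: -0.0
```

Call:
{"name": "play_rows", "arguments": {
  "commands": [
    {"fingers": 1,"tx": 0,"ty": 0.003,"tz": 0,"ax": 0,"ay": 0,"az": 0},
    {"fingers": 1,"tx": 0,"ty": 0.003,"tz": 0,"ax": 0,"ay": 0,"az": 0}
  ]
}}

```text
time_s: 5.57
tcp_pos: [0.5664, 0.0118, 0.1718]
ee_rot: [[0.0, 0.993, -0.116], [-0.0, -0.116, -0.993], [-1.0, 0.0, 0.0]]
wrist_force: [-0.3, -0.7, -0.4]
gripper_width: 0.003
```

Call:
{"name": "play_rows", "arguments": {
  "commands": [
    {"fingers": 1,"tx": 0,"ty": 0.003,"tz": 0,"ax": 0,"ay": 0,"az": 0},
    {"fingers": 1,"tx": 0,"ty": 0.003,"tz": 0,"ax": 0,"ay": 0,"az": 0}
  ]
}}

```text
time_s: 5.73
tcp_pos: [0.5676, 0.0116, 0.1717]
ee_rot: [[-0.002, 0.993, -0.116], [-0.0, -0.116, -0.993], [-1.0, -0.002, 0.001]]
wrist_force: [-3.8, 0.6, 1.9]
gripper_width: 0.001
```

```bash
python3 -c "
from h import *
st();print(swing(0,.0175)[0])
a=cap('side','s4.png')['image'][190:350,240:450];b=cap('top','t4.png')['image'][170:330,220:430]
cv2.imwrite('pics/c4.png',np.hstack([cv2.resize(q,(400,305),interpolation=2) for q in (a,b)])[:,:,::-1])"
```

```text
5.73 [0.5676 0.0116 0.1717] F [-3.8  0.6  1.9] g 0.0
[0.56086292 0.01214184 0.172     ]
```

View pics/c4.png

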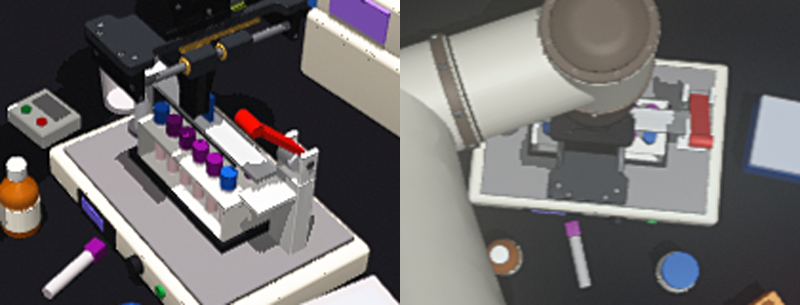

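The force has begun to rise (3.8 N), and the strap lies over the caps with its end at the ledge. I press a little more to confirm the stop.

Call:
{"name": "play_rows", "arguments": {
  "commands": [
    {"fingers": 1,"tx": 0,"ty": 0.003,"tz": 0,"ax": 0,"ay": 0,"az": 0},
    {"fingers": 1,"tx": 0,"ty": 0.003,"tz": 0,"ax": 0,"ay": 0,"az": 0}
  ]
}}

```text
time_s: 6.0
tcp_pos: [0.5677, 0.0115, 0.1717]
ee_rot: [[-0.007, 0.993, -0.116], [-0.0, -0.116, -0.993], [-1.0, -0.007, 0.001]]
wrist_force: [-10.0, 2.8, 6.8]
gripper_width: 0.005
```

Call:
{"name": "play_rows", "arguments": {
  "commands": [
    {"fingers": 1,"tx": 0,"ty": 0.002,"tz": 0,"ax": 0,"ay": 0,"az": 0},
    {"fingers": 1,"tx": 0,"ty": 0.002,"tz": 0,"ax": 0,"ay": 0,"az": 0},
    {"fingers": 1,"tx": 0,"ty": 0.002,"tz": 0,"ax": 0,"ay": 0,"az": 0}
  ]
}}

```text
time_s: 6.25
tcp_pos: [0.5677, 0.0115, 0.1717]
ee_rot: [[-0.009, 0.993, -0.116], [-0.0, -0.116, -0.993], [-1.0, -0.009, 0.001]]
wrist_force: [-13.8, 4.8, 7.9]
gripper_width: 0.008
```

The TCP stays still while the force climbs to about 14 N, so the strap is against its stop. Next I back off, rise, and go above the lever tip.

Call:
{"name": "play_rows", "arguments": {
  "commands": [
    {"fingers": 1,"tx": 0,"ty": -0.015,"tz": 0,"ax": 0,"ay": 0,"az": 0},
    {"fingers": 1,"tx": 0,"ty": -0.035,"tz": 0,"ax": 0,"ay": 0,"az": 0},
    {"fingers": 1,"tx": -0.05,"ty": -0.04,"tz": 0,"ax": 0,"ay": 0,"az": 0},
    {"fingers": 1,"tx": -0.1,"ty": -0.04,"tz": 0,"ax": 0,"ay": 0,"az": 0},
    {"fingers": 1,"tx": -0.15,"ty": -0.04,"tz": 0,"ax": 0,"ay": 0,"az": 0}
  ]
}}

```text
time_s: 6.67
tcp_pos: [0.5425, 0.0146, 0.286]
ee_rot: [[0.002, 0.993, -0.115], [-0.001, -0.115, -0.993], [-1.0, 0.002, 0.0]]
wrist_force: [1.3, -0.2, 0.5]
gripper_width: 0.007
```

Call:
{"name": "play_rows", "arguments": {
  "commands": [
    {"fingers": 1,"tx": 0,"ty": 0,"tz": 0,"ax": 0,"ay": 0,"az": 0},
    {"fingers": 1,"tx": 0,"ty": 0,"tz": 0,"ax": 0,"ay": 0,"az": 0}
  ]
}}

```text
time_s: 6.83
tcp_pos: [0.5442, 0.0151, 0.2875]
ee_rot: [[0.009, 0.993, -0.115], [0.002, -0.115, -0.993], [-1.0, 0.009, -0.003]]
wrist_force: [0.3, -0.6, -1.1]
gripper_width: 0.005
```

```bash
cat >> h.py <<'E'
def lev(q,gap=0):
    f=np.radians(50)-q; return W([.026-.085*np.cos(f)+.004*np.sin(f),-.1,.16+.085*np.sin(f)+.004*np.cos(f)+.026+gap]),Rdown(x[2])
E
python3 -c "
from h import *
st();rows([lev(0,.03)])"
```

```text
6.83 [0.5442 0.0151 0.2875] F [ 0.3 -0.6 -1.1] g 0.0
[0.005, 0.011, 0.145, 0.001, -0.001, -0.003]
```

Call:
{"name": "play_rows", "arguments": {
  "commands": [
    {"fingers": 1,"tx": 0,"ty": 0.011,"tz": 0.05,"ax": 0,"ay": 0,"az": 0},
    {"fingers": 1,"tx": 0.005,"ty": 0.011,"tz": 0.1,"ax": 0,"ay": 0,"az": 0},
    {"fingers": 1,"tx": 0.005,"ty": 0.011,"tz": 0.145,"ax": 0,"ay": 0,"az": 0},
    {"fingers": 1,"tx": 0.005,"ty": 0.011,"tz": 0.145,"ax": 0,"ay": 0,"az": 0},
    {"fingers": 1,"tx": 0.005,"ty": 0.011,"tz": 0.145,"ax": 0,"ay": 0,"az": 0}
  ]
}}

```text
time_s: 7.25
tcp_pos: [0.5375, -0.0959, 0.2791]
ee_rot: [[-0.001, 0.993, -0.119], [-0.0, -0.119, -0.993], [-1.0, -0.001, 0.0]]
wrist_force: [0.8, 0.2, 0.4]
gripper_width: 0.003
```

```bash
python3 -c "
from h import *
st();print(lev(0,.03)[0]);rows([lev(0,.03),lev(0,.015),lev(0,.005),lev(0.05),lev(.1)])
a=cap('side','s5.png')['image'][190:350,240:450];b=cap('top','t5.png')['image'][170:330,220:430]
cv2.imwrite('pics/c5.png',np.hstack([cv2.resize(q,(400,305),interpolation=2) for q in (a,b)])[:,:,::-1])"
```

```text
7.25 [ 0.5375 -0.0959  0.2791] F [0.8 0.2 0.4] g 0.0
[ 0.54013043 -0.09415649  0.28368493]
[-0.006, 0.003, -0.003, -0.0, 0.0, 0.0]
[0.014, 0.003, -0.003, -0.0, 0.0, 0.0]
[0.027, 0.003, -0.003, -0.0, 0.0, 0.0]
[0.037, -0.001, -0.003, -0.0, 0.0, 0.0]
[0.041, -0.005, -0.003, -0.0, 0.0, 0.0]
```

View pics/c5.png

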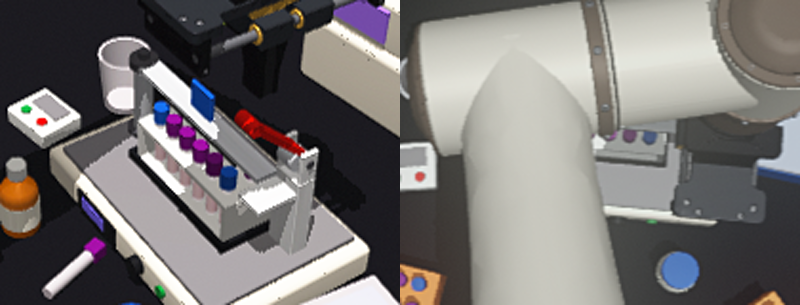

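```bash
python3 -c "
from h import *
p=viewer.capture('side')
def crop(u): return (u-np.array([240,190]))*400/210
t=lev(0)[0]-[0,0,.026]
print('pred tip',crop(proj(p,t)),'+12y',crop(proj(p,t+[0,.012,0])),'-12y',crop(proj(p,t-[0,.012,0])))
s=st();print('fingertip',crop(proj(p,s['tcp_pos']+np.array([0,0,-.019]))))
print('hinge',crop(proj(p,W([.026,-.1,.16]))))
rows([lev(0,.03),lev(0,.015),lev(0,.005),lev(0.05),lev(.1)])
im=p['image'].astype(int);m=(im[:,:,0]>120)&(im[:,:,1]<60)&(im[:,:,2]<60);m[:, :240]=0;ys,xs=np.nonzero(m[190:350,240:450]);print('red bbox',xs.min()*1.9,xs.max()*1.9,ys.min()*1.9,ys.max()*1.9)
"
```

```text
pred tip [257.91675091 115.12315455] +12y [247.81031525 107.88405539] -12y [268.17692877 122.4723771 ]
7.4 [ 0.5379 -0.0938  0.2799] F [-0.7  0.  -0.4] g 0.01
fingertip [258.54527053  84.34810668]
hinge [299.22654075 153.86434972]
[-0.005, 0.003, 0.0, 0.001, 0.0, 0.0]
[0.015, 0.003, 0.0, 0.001, 0.0, 0.0]
[0.028, 0.003, 0.0, 0.001, 0.0, 0.0]
[0.038, -0.001, 0.0, 0.001, 0.0, 0.0]
[0.042, -0.006, 0.0, 0.001, 0.0, 0.0]
red bbox 1.9 302.09999999999997 110.19999999999999 207.1
```

```bash
python3 -c "
from h import *
p=viewer.capture('side')
def crop(u): return (u-np.array([240,190]))*400/210
for q in (0,.1,.2): print(q,crop(proj(p,lev(q)[0]-[0,0,.026])), lev(q)[0]-[0,0,.026])
rows([lev(.1,.02),lev(.1,.01),lev(.1,0),lev(.16),lev(.22)])
d=spotter.silhouettes('lever',p)[0]; print(d['score'],crop(np.array(d['uv'])))
im=cv2.resize(p['image'][230:285,350:420],(700,550),interpolation=2); cv2.imwrite('pics/c6.png',im[:,:,::-1])
"
```

```text
0 [257.91675091 115.12315455] [ 0.54013043 -0.09415649  0.22768493]
0.1 [251.14857278 122.95737967] [ 0.53367607 -0.09339123  0.2221981 ]
0.2 [244.90678573 131.10516661] [ 0.52779792 -0.09269429  0.21608981]
[0.016, -0.006, 0.0, 0.001, 0.0, 0.0]
[0.029, -0.006, 0.0, 0.001, 0.0, 0.0]
[0.043, -0.006, 0.0, 0.001, 0.0, 0.0]
[0.047, -0.011, 0.0, 0.001, 0.0, 0.0]
[0.052, -0.015, 0.0, 0.001, 0.0, 0.0]
0.63 [270.85714286 129.9047619 ]
```

View pics/c6.png

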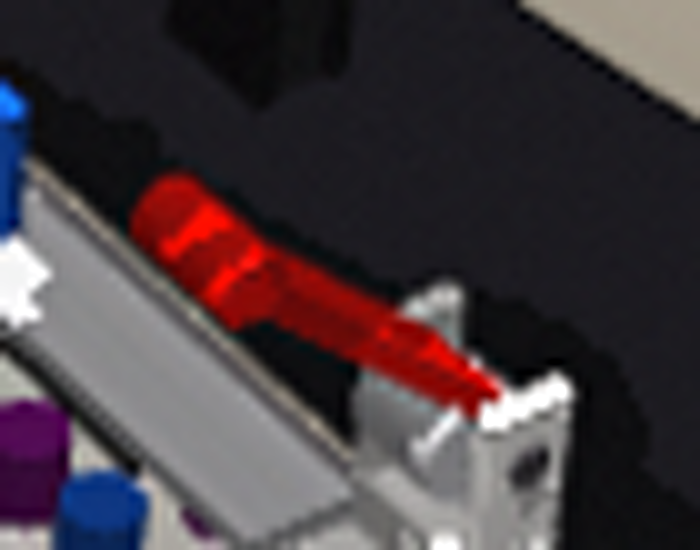

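The lever is raised, with its crossbar at (370,255) in the full image, which fits an angle of about 0.1 rad. The strap lies home on the ledge. I start the push here.

Call:
{"name": "play_rows", "arguments": {
  "commands": [
    {"fingers": 1,"tx": 0.016,"ty": -0.006,"tz": 0,"ax": 0,"ay": 0,"az": 0},
    {"fingers": 1,"tx": 0.029,"ty": -0.006,"tz": 0,"ax": 0,"ay": 0,"az": 0},
    {"fingers": 1,"tx": 0.036,"ty": -0.006,"tz": 0,"ax": 0,"ay": 0,"az": 0},
    {"fingers": 1,"tx": 0.04,"ty": -0.006,"tz": 0,"ax": 0,"ay": 0,"az": 0},
    {"fingers": 1,"tx": 0.043,"ty": -0.007,"tz": 0,"ax": 0,"ay": 0,"az": 0}
  ]
}}

```text
time_s: 7.92
tcp_pos: [0.5327, -0.0935, 0.2478]
ee_rot: [[-0.0, 0.993, -0.115], [-0.0, -0.115, -0.993], [-1.0, -0.0, 0.0]]
wrist_force: [0.0, -0.8, 0.6]
gripper_width: 0.002
```

Call:
{"name": "play_rows", "arguments": {
  "commands": [
    {"fingers": 1,"tx": 0,"ty": 0,"tz": 0,"ax": 0,"ay": 0,"az": 0},
    {"fingers": 1,"tx": 0,"ty": 0,"tz": 0,"ax": 0,"ay": 0,"az": 0}
  ]
}}

```text
time_s: 8.08
tcp_pos: [0.5328, -0.0937, 0.2486]
ee_rot: [[0.001, 0.993, -0.116], [-0.0, -0.116, -0.993], [-1.0, 0.001, 0.0]]
wrist_force: [1.0, -0.6, 0.4]
gripper_width: 0.005
```

```bash
python3 -c "
from h import *
st();print(lev(.1)[0]);rows([lev(q) for q in(.1,.17,.24,.31,.38,.45)])"
```

```text
8.08 [ 0.5328 -0.0937  0.2486] F [ 1.  -0.6  0.4] g 0.0
[ 0.53367607 -0.09339123  0.2481981 ]
[0.001, 0.001, -0.001, 0.001, 0.0, -0.0]
[0.006, -0.005, -0.001, 0.001, 0.0, -0.0]
[0.012, -0.01, -0.001, 0.001, 0.0, -0.0]
[0.018, -0.014, -0.001, 0.001, 0.0, -0.0]
[0.025, -0.019, -0.001, 0.001, 0.0, -0.0]
[0.032, -0.023, -0.001, 0.001, 0.0, -0.0]
```

Call:
{"name": "play_rows", "arguments": {
  "commands": [
    {"fingers": 1,"tx": 0.006,"ty": -0.005,"tz": 0,"ax": 0,"ay": 0,"az": 0},
    {"fingers": 1,"tx": 0.012,"ty": -0.01,"tz": 0,"ax": 0,"ay": 0,"az": 0},
    {"fingers": 1,"tx": 0.018,"ty": -0.014,"tz": 0,"ax": 0,"ay": 0,"az": 0},
    {"fingers": 1,"tx": 0.025,"ty": -0.019,"tz": 0,"ax": 0,"ay": 0,"az": 0},
    {"fingers": 1,"tx": 0.032,"ty": -0.023,"tz": 0,"ax": 0,"ay": 0,"az": 0}
  ]
}}

```text
time_s: 8.5
tcp_pos: [0.5146, -0.0918, 0.2238]
ee_rot: [[-0.0, 0.993, -0.116], [-0.0, -0.116, -0.993], [-1.0, -0.0, 0.0]]
wrist_force: [-2.4, -0.4, 2.9]
gripper_width: 0.006
```

Call:
{"name": "play_rows", "arguments": {
  "commands": [
    {"fingers": 1,"tx": 0,"ty": 0,"tz": 0,"ax": 0,"ay": 0,"az": 0},
    {"fingers": 1,"tx": 0,"ty": 0,"tz": 0,"ax": 0,"ay": 0,"az": 0}
  ]
}}

```text
time_s: 8.67
tcp_pos: [0.5154, -0.0918, 0.2237]
ee_rot: [[0.0, 0.993, -0.116], [-0.0, -0.116, -0.993], [-1.0, 0.0, 0.0]]
wrist_force: [0.5, -0.2, 0.4]
gripper_width: 0.003
```

```bash
python3 -c "
from h import *
st();print(lev(.45)[0]);rows([lev(q) for q in(.45,.54,.63,.71,.79,.87)])
p=viewer.capture('side')
im=cv2.resize(p['image'][210:290,330:430],(700,560),interpolation=2); cv2.imwrite('pics/c7.png',im[:,:,::-1])"
```

```text
8.67 [ 0.5154 -0.0918  0.2237] F [ 0.5 -0.2  0.4] g 0.0
[ 0.5159931  -0.09129466  0.22451432]
[-0.001, 0.001, -0.001, 0.001, 0.0, -0.0]
[0.008, -0.004, -0.001, 0.001, 0.0, -0.0]
[0.018, -0.007, -0.001, 0.001, 0.0, -0.0]
[0.027, -0.009, -0.001, 0.001, 0.0, -0.0]
[0.036, -0.011, -0.001, 0.001, 0.0, -0.0]
[0.045, -0.011, -0.001, 0.001, 0.0, -0.0]
```

View pics/c7.png

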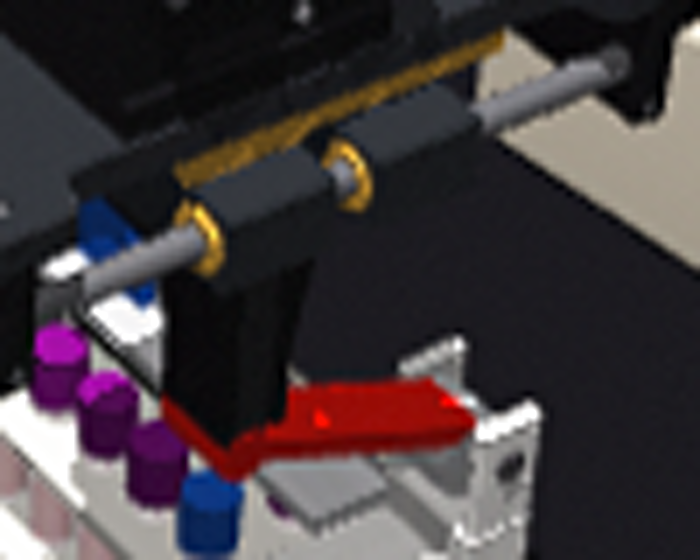

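The fingertips sit centred on the red crossbar, the lever is partly down, and the strap end is home beneath it. I keep following the arc down to the stop.

Call:
{"name": "play_rows", "arguments": {
  "commands": [
    {"fingers": 1,"tx": 0.008,"ty": -0.004,"tz": 0,"ax": 0,"ay": 0,"az": 0},
    {"fingers": 1,"tx": 0.018,"ty": -0.007,"tz": 0,"ax": 0,"ay": 0,"az": 0},
    {"fingers": 1,"tx": 0.027,"ty": -0.009,"tz": 0,"ax": 0,"ay": 0,"az": 0},
    {"fingers": 1,"tx": 0.036,"ty": -0.011,"tz": 0,"ax": 0,"ay": 0,"az": 0},
    {"fingers": 1,"tx": 0.043,"ty": -0.011,"tz": 0,"ax": 0,"ay": 0,"az": 0}
  ]
}}

```text
time_s: 9.13
tcp_pos: [0.5064, -0.0908, 0.1909]
ee_rot: [[-0.001, 0.993, -0.116], [-0.0, -0.116, -0.993], [-1.0, -0.001, 0.0]]
wrist_force: [-0.3, 0.3, 0.5]
gripper_width: 0.008
```

Call:
{"name": "play_rows", "arguments": {
  "commands": [
    {"fingers": 1,"tx": 0.003,"ty": 0,"tz": 0,"ax": 0,"ay": 0,"az": 0},
    {"fingers": 1,"tx": 0.003,"ty": 0,"tz": 0,"ax": 0,"ay": 0,"az": 0}
  ]
}}

```text
time_s: 9.3
tcp_pos: [0.5065, -0.0908, 0.1901]
ee_rot: [[-0.002, 0.993, -0.115], [-0.001, -0.115, -0.993], [-1.0, -0.002, 0.001]]
wrist_force: [-3.6, 0.9, 6.7]
gripper_width: 0.01
```

Call:
{"name": "play_rows", "arguments": {
  "commands": [
    {"fingers": 1,"tx": 0.002,"ty": 0,"tz": 0,"ax": 0,"ay": 0,"az": 0},
    {"fingers": 1,"tx": 0.002,"ty": 0,"tz": 0,"ax": 0,"ay": 0,"az": 0}
  ]
}}

```text
time_s: 9.47
tcp_pos: [0.5065, -0.0908, 0.1899]
ee_rot: [[-0.001, 0.993, -0.115], [-0.001, -0.115, -0.993], [-1.0, -0.001, 0.001]]
wrist_force: [-6.2, 2.1, 10.9]
gripper_width: 0.005
```

The lever is at its stop: the TCP holds at 0.190 m, as predicted, with 11 N. I lift off.

Call:
{"name": "play_rows", "arguments": {
  "commands": [
    {"fingers": 1,"tx": 0,"ty": 0,"tz": 0,"ax": 0,"ay": 0,"az": 0},
    {"fingers": 1,"tx": -0.015,"ty": 0,"tz": 0,"ax": 0,"ay": 0,"az": 0},
    {"fingers": 1,"tx": -0.06,"ty": 0,"tz": 0,"ax": 0,"ay": 0,"az": 0},
    {"fingers": 1,"tx": -0.11,"ty": 0,"tz": 0,"ax": 0,"ay": 0,"az": 0},
    {"fingers": 1,"tx": -0.15,"ty": 0,"tz": 0,"ax": 0,"ay": 0,"az": 0}
  ]
}}

```text
time_s: 9.88
tcp_pos: [0.5078, -0.0909, 0.3028]
ee_rot: [[0.002, 0.993, -0.115], [-0.001, -0.115, -0.993], [-1.0, 0.002, 0.001]]
wrist_force: [1.9, 0.4, -0.5]
gripper_width: 0.001
```

Call:
{"name": "play_rows", "arguments": {
  "commands": [
    {"fingers": 1,"tx": -0.05,"ty": -0.05,"tz": 0.1,"ax": 0,"ay": 0,"az": 0},
    {"fingers": 1,"tx": -0.1,"ty": -0.1,"tz": 0.2,"ax": 0,"ay": 0,"az": 0},
    {"fingers": 1,"tx": -0.1,"ty": -0.15,"tz": 0.25,"ax": 0,"ay": 0,"az": 0},
    {"fingers": 1,"tx": -0.1,"ty": -0.15,"tz": 0.25,"ax": 0,"ay": 0,"az": 0},
    {"fingers": 1,"tx": -0.1,"ty": -0.15,"tz": 0.25,"ax": 0,"ay": 0,"az": 0}
  ]
}}

```text
time_s: 10.3
tcp_pos: [0.3943, -0.2119, 0.3674]
ee_rot: [[-0.001, 0.989, -0.149], [-0.027, -0.149, -0.988], [-1.0, 0.003, 0.027]]
wrist_force: [0.1, 0.9, -0.4]
gripper_width: 0.002
```

Call:
{"name": "play_rows", "arguments": {
  "commands": [
    {"fingers": 1,"tx": 0,"ty": 0,"tz": 0,"ax": 0,"ay": 0,"az": 0},
    {"fingers": 1,"tx": 0,"ty": 0,"tz": 0,"ax": 0,"ay": 0,"az": 0},
    {"fingers": 1,"tx": 0,"ty": 0,"tz": 0,"ax": 0,"ay": 0,"az": 0},
    {"fingers": 1,"tx": 0,"ty": 0,"tz": 0,"ax": 0,"ay": 0,"az": 0}
  ]
}}

```text
time_s: 10.63
tcp_pos: [0.3962, -0.2096, 0.3659]
ee_rot: [[-0.003, 0.99, -0.144], [-0.026, -0.144, -0.989], [-1.0, 0.0, 0.026]]
wrist_force: [-0.1, 0.0, -0.4]
gripper_width: 0.003
```

```bash
python3 -c "
from h import *
st()
a=cap('side','s8.png')['image'][150:400,170:480];b=cap('top','t8.png')['image'][170:400,170:480]
cv2.imwrite('pics/c8.png',np.hstack([cv2.resize(q,(400,320),interpolation=2) for q in (a,b)])[:,:,::-1])"
```

```text
10.63 [ 0.3962 -0.2096  0.3659] F [-0.1  0.  -0.4] g 0.0
```

View pics/c8.png

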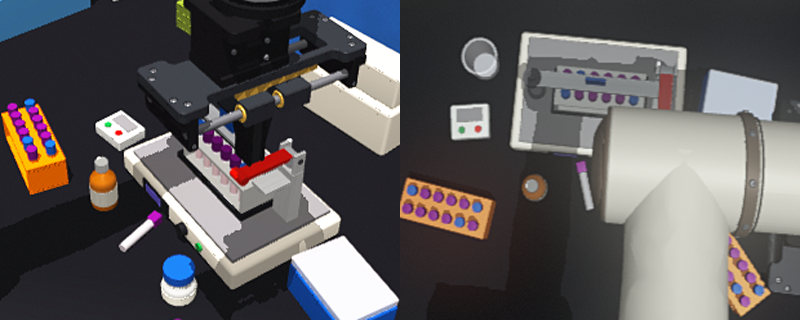

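The lever is level across the strap's end and the strap lies along the rack. The bystanders and rack are in place, and the arm is clear of everything.

```bash
python3 -c "
from h import *
print(job.finish_job())"
```

```text
the job is handed in; nothing more can be done
None
```

The strap is home over the tube caps, the red cam lever is fully down across its end, and I handed the job in at about 11 s of the 45 s allowed. No verdict was reported.

- **Strap:** I pushed it round by its blue tab with the fingers shut. At the stop the TCP stood still while the force rose to about 14 N. The last pictures show it lying along the rack, with the lever still raised until then.
- **Lever:** I then followed its arc down with the fingertips. It stopped at TCP height 0.190 m, the value computed for fully down, with about 11 N.
- **Final check:** After backing off, the wrist force was near zero, so the arm was touching nothing. The lever looked level, the rack was in its cradle, and the bystanders looked unmoved and upright. That was judged by eye, and the arm partly hid the tip box and the jar from the top camera.

Two readings disagreed with my estimates, neither with any effect on the result:
- The strap's stop came about 7 mm beyond the computed TCP position, probably because the fingertips are thinner than assumed.
- The lever looked to start at about 0.1 rad rather than 0.

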